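Fasten the spares tub's draw latch

TASK

The grey spares tub by the boiler has its lid down but not fastened: bring the latch's wire loop up and hook its crossbar behind the lip of the keeper on the lid, then press the lever down over centre until it snaps and lies flat against the tub. Let go, and leave the other things on the worktop where they are.

Things in the scene. Friction and masses are not known exactly. Their poses are not given: they have to be found in the camera images.
- tub: Grey plastic tub, 180 deep (x) x 260 wide (y) x 152 high with its lid, fixed to the worktop. Origin: centre of its underside; x points from the latch side to the back, y along the width, z up. The latch is in the middle of the -x face; the lid's front face is at x = -90. A hand ledge sticks out 12 from each end (y). All the latch lies within 26 of y = 0.
- seal (a joint): Angle by which the lid (hinged along the tub's back edge, lying shut by its weight, 0.45 kg) is pressed down into its springy black rubber seal (rad): about 0.001 while it only rests, about 0.010 when the latch is shut and has drawn its front edge 2 mm down. The lid need not be touched.
- keeper_seat (a point): Centre of the hooked, tight crossbar: on the steel keeper on the lid's front, tub frame (-108.5, 0, 132), axes as the tub's. Keeper: 24 wide upturned hook, open at the top; shelf 4 below this point, back wall 8.5 behind (+x), front lip 4 to 7.5 in front (-x), its top 2.75 above this point. The bar's centre must be 7 or more above this point as it crosses the lip, then go down behind it.
- lever_pivot (a point): Axis of the lever's hinge (it runs along the tub's y), at tub frame (-113, 0, 100), 32 below the keeper seat. Fixed to the tub. Site axes as the tub's.
- lever (a joint): Steel lever, 30 wide, on lever_pivot. 0 = shut, hanging flat on the tub; 1.57 = sticking straight out from the tub (-x); at most 2.3. Its outer (then upper) face is 9 off the pivot axis; the last 15 flares out 6 more. Stiff hinge (0.05 N m): stays where left. With the loop hooked it needs some 3 to 5 N, square to it 50 from the pivot, most near 0.9; below about 0.2 it snaps shut by itself.
- lever_tip (a point): End of the lever, 63 from lever_pivot along the lever and 14 off its line on the outer side.
- loop (a joint): Wire loop, hinged on the lever 15 from lever_pivot (and 3 to its inner side), straddling lever and keeper. Angle to the lever: 0 = latched, grows as it folds out from the tub; near 2.7 it lies along the lever's outer face, where it starts and falls back to by its weight. Swings freely; falls against the lid once past upright. Hooked with the lever at 1.6 it reads about 1.05.
- loop_bar (a point): Centre of the loop's crossbar: round, 8 thick, along the tub's y, 48 long over its rounded ends, 43 from the loop's hinge. Can be gripped over its ends (48, fingers outside the loop, 25 clear on both sides) or across its 8. Lifting it raises the lever too: it can be brought anywhere from 29 to 58 from lever_pivot.
- torch: Yellow hand lamp with a carrying handle, 145 x 68 x 100 high, standing behind the tub. Origin under its centre. A bystander.
- key_dish: White ceramic dish with brass bleed keys in it, 120 across, 32 high, on the worktop in front of the latch side, 150 or more off. Origin under its centre. A bystander.
- pliers: Steel pliers with red grips, 170 long, 12 high, lying on the worktop. Origin under the middle. A bystander.
- gauge: Round pressure gauge lying face up, 68 across, 26 high, brass stem. Origin under the dial. A bystander.
- valve_head: White radiator valve head standing upright, 48 across, 78 high. Origin under its centre. A bystander.
- inhibitor: White bottle with a blue label and cap, 66 across, 150 high. Origin under its centre. A bystander.

How it is judged:
By the outcome, as a careful person would: the job done as asked, in the order asked, and still so for the second after the job is handed in, with the robot touching nothing.
It also fails if it takes over 45 s, if anything falls off the work surface, if the arm or the gripper's body presses on something with over 40 N, if the wrist force passes 120 N, or if a joint passes its speed limit or range.

ROBOT

A 7-joint arm with a two-finger parallel gripper is mounted at the origin on the work surface. World frame = base frame: x ahead of the robot, y to its left, z up, the work surface at z = 0. Lengths are in mm, angles in rad, forces in N, time in s.
With the tool pointing down it reaches from about 400 to 850 mm from the base axis. Payload 4.5 kg.
Tool frame: the origin (TCP) lies at the centre of the arm's flange, where the gripper is bolted on; the fingertips stand 166 mm ahead of it and the grasp point (between the pads) lies 147 mm ahead of it; z points along the fingers, y is the line along which they close (so a half turn about z gives the same grasp; the last joint's range is limited). The gripper opens to 88 mm and grips with 3 to 60 N. Pads are 18 mm wide; open, the fingers measure 123 mm over their backs; the gripper's body (75 mm by 187 mm) begins 45 mm behind the grasp point.
Start: joints at [-1.084, 0.689, -0.195, 1.565, 0.157, 0.902, -0.215], TCP at [273.409, 562.037, 404.743] pointing down, gripper open.
Joint ranges: [-3.01, 3.01], [-0.46, 2.08], [-1.47, 1.51], [0.13, 2.56], [-1, 4.14], [0.04, 2.09], [-2.66, 2.66]. Speed limits (rad/s): [2.57, 2.57, 3.14, 3.14, 3.14, 3.14, 3.14].

INTERFACE

Orientations are given as a 3x3 rotation matrix whose columns are the frame's x, y, z axes.
In Python, from rig import env gives the robot as it stands.
- The arm moves only by the tool apply_moves, never from a script. Its argument "targets" is a list of rows, each a list of 3 entries, a list of its own where there are three numbers: the shift along the tool's x, y, z in mm, then the turn about the tool's z in degrees, then the opening in per cent of the stroke, from 0 (shut) to 100 (fully open). In form: [[[dx, dy, dz], spin, fingers], ...]. A call has exactly 10 rows; each row is the pose to reach, as a shift and turn from the pose commanded when the call began, along the tool's axes at that moment; what a row does not reach only later rows make up. A row lasts 1/10 s, in which the tool goes at most 50 mm and 8.59 degrees, less where a joint would pass 70% of its speed; a pose out of reach is approached as far as the arm can. A call with a gripper value outside its range is refused whole. The fingers move at their own pace and stop on an object; "newtons" is the grip in N (left out, the last holds). Time passes only in rows, so rows that repeat a pose let the fingers close, or fill a call up. It gives the time, the measured TCP pose, the force, the opening and the grip force at its end, in the units of the state.
- env.observe(): the state, without advancing time (a new reading comes with each control period).
- env.get_image(name): name is "scene" or "side" or "wrist"; returns the picture (400x640x3 uint8, red, green, blue); there is no depth.
- env.calibration(name): a dict with "vertical_fov" (degrees; the focal length in pixels is half the picture's height over the tangent of half this angle, whatever the lens; pixels are square), "cx", "cy" (the principal point, pixels), "camera_from_world" (4x4, takes a point from world to camera coordinates); the wrist camera has in their place "tool_from_camera" (4x4, takes a point from camera to tool coordinates, whose origin is the TCP and whose axes are the flange's). Camera axes: x right, y down, z forward; pixel columns grow to the right and rows downward; lengths in mm; the calibration is good to about 2 mm. A picture is of the moment at which its call begins: read the wrist's pose just before it. calibration takes no time and is no camera call.
- env.hand_in(): hands the job in; it is judged then, once.
Trained networks look in the newest picture that a camera, given by its name, has taken for a name from the list of things; names that differ only in an ending like _2 or _b are one class to them, and where a whole thing is asked for, a point or a joint stands for the part that bears it (a point fixed in the world has none). Each returns a list of dicts, best first, with "conf" (0 to 1); they miss things now and then, are a little off and sometimes report something else, mostly with a low value. They report only what shows in the picture. A call takes as long as a camera call.
- env.outline_of(camera, thing): "region" (400x640 bool, what is visible of it).
- env.mark_of(camera, thing): "xyz" ([x, y, z] in mm, in world coordinates, good to about 4 mm: a listed point, or the origin of a listed thing).
The state is a dict: "time_s": time; "joints": joint angles; "joint_velocities": joint speeds; "joint_torque": joint torques, N m; "position": TCP position; "eef_rot": TCP orientation; "ft_force": force on the tool from outside, world axes, zero at the start; "torque": the same for the moment, N m; "gripper_width": finger opening in mm; "grasp_force": force on a finger pad.
Only numpy, scipy, OpenCV 4.12 (cv2) and the standard library are available. Lean on these libraries where they do the work, as an engineer would, in place of code of your own. Each camera call takes 0.05 s, during which the arm holds its last target. There are 200 camera calls.

## Working session

There is one attempt and no reset: what is moved stays moved. The work goes in short steps, Python scripts to look and compute and a tool call to move; the robot and the scene stay as the last step left them, time stands still between calls to the robot, and variables do not carry over. Pictures are saved under pics/ and viewed, at most 10 in all, crops included, and the job is handed in when it is done.

Besides the shell and the picture viewer there is one more tool, called after "Call:" as a command line: name --argument value ..., lists and objects as JSON in quotes. apply_moves: Moves the arm, as the interface text tells. Its arguments: {"type":"object","properties":{"targets":{"type":"array"},"newtons":{"type":"number"}},"required":["targets"]}

```bash
ls; mkdir -p pics
cat > h.py <<'E'
from rig import env
import numpy as np, cv2
def snap(c,f):
    im=env.get_image(c); cv2.imwrite('pics/'+f,im[:,:,::-1]); return im
def marks(c,names):
    for n in names:
        try:
            r=env.mark_of(c,n)
            print(c,n,[(np.round(d['xyz'],1).tolist(),round(d['conf'],2)) for d in r[:2]])
        except Exception as e: print(n,e)
E
python3 - <<'E'
from h import *
o=env.observe(); print(o['time_s'],np.round(o['position'],1),np.round(o['eef_rot'],3).tolist(),o['gripper_width'],o['ft_force'])
a=snap('scene','s1.png'); 
marks('scene',['tub','keeper_seat','lever_pivot','lever_tip','loop_bar','torch','key_dish','pliers','gauge','valve_head','inhibitor'])
b=snap('side','d1.png')
marks('side',['tub','keeper_seat','lever_pivot','lever_tip','loop_bar','key_dish'])
cv2.imwrite('pics/both.png',cv2.resize(np.vstack([a,b]),None,fx=.75,fy=.75)[:,:,::-1])
for c in('scene','side','wrist'): print(c,{k:np.round(v,3).tolist() for k,v in env.calibration(c).items()})
E
```

```text
pics
0.0 [273.3 561.7 403.9] [[-0.899, 0.437, -0.001], [0.437, 0.899, -0.002], [-0.0, -0.002, -1.0]] 87.98954274509056 [ 0.39573811 -0.086281    0.10300939]
scene tub [([402.6, 551.5, 0.9], 0.62), ([462.2, 419.8, -0.2], 0.61)]
scene keeper_seat [([603.9, -103.1, 128.7], 0.96)]
scene lever_pivot [([607.2, -98.6, 99.0], 0.9), ([560.1, -197.7, -0.7], 0.38)]
scene lever_tip [([630.5, -44.8, 128.7], 0.68)]
scene loop_bar [([629.1, -50.9, 129.6], 0.36)]
scene torch [([517.2, -437.1, 0.7], 0.6)]
scene key_dish [([552.5, 213.2, -0.4], 0.7), ([402.7, 555.4, -1.7], 0.42)]
scene pliers [([465.3, 419.2, -0.1], 0.55)]
scene gauge [([621.8, 432.5, -0.7], 0.86), ([632.4, -41.9, 125.9], 0.18)]
scene valve_head [([366.6, 392.7, -0.4], 0.5)]
scene inhibitor [([406.2, 555.2, 0.5], 0.67)]
side tub [([560.5, -199.9, -0.2], 0.76)]
side keeper_seat [([607.3, -103.1, 130.9], 0.61)]
side lever_pivot [([609.4, -94.8, 104.4], 0.87)]
side lever_tip [([634.0, -39.0, 127.6], 0.52)]
side loop_bar [([634.3, -54.2, 127.3], 0.51)]
side key_dish [([552.5, 210.0, 0.3], 0.97), ([561.3, -200.2, -4.3], 0.38)]
scene {'vertical_fov': 54.703, 'cx': 317.441, 'cy': 199.286, 'camera_from_world': [[-0.597, 0.802, -0.008, 271.628], [0.639, 0.469, -0.609, -275.779], [-0.485, -0.369, -0.793, 1676.204], [0.0, 0.0, 0.0, 1.0]]}
side {'vertical_fov': 45.012, 'cx': 322.709, 'cy': 194.34, 'camera_from_world': [[0.997, -0.083, 0.005, -495.025], [-0.056, -0.719, -0.692, 140.649], [0.061, 0.69, -0.722, 1343.942], [0.0, 0.0, 0.0, 1.0]]}
wrist {'vertical_fov': 67.482, 'cx': 318.712, 'cy': 198.179, 'tool_from_camera': [[0.001, -0.966, -0.259, 66.161], [1.0, 0.001, 0.001, -1.167], [-0.0, -0.259, 0.966, 20.696], [0.0, 0.0, 0.0, 1.0]]}
```

View pics/both.png

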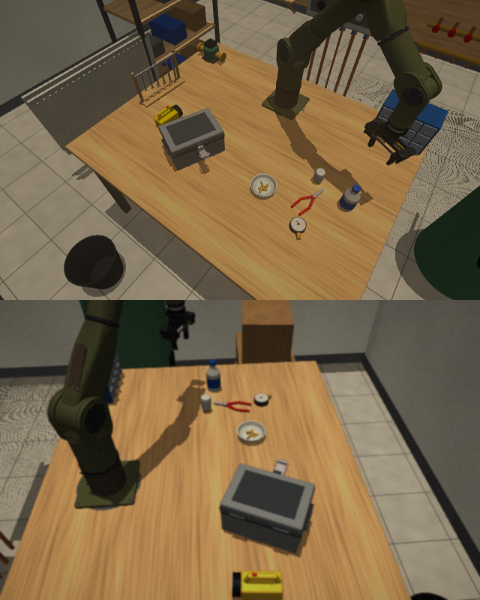

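The pictures show the tub at about (560,-200) with its latch on the side facing +y (scene ~(203,152)), lever sticking out and loop folded on it. The dish lies well in front. The marks agree: tub -x ≈ (0.42, 0.905), lever at about 1.8. I'm setting out.

Call:
apply_moves --targets '[[[-40, -27, 0], 8, 100], [[-80, -54, 0], 16, 100], [[-120, -81, 0], 24, 100], [[-160, -108, 0], 32, 100], [[-200, -135, 0], 40, 100], [[-240, -162, 0], 48, 100], [[-280, -189, 0], 56, 100], [[-320, -216, 0], 64, 100], [[-360, -243, 0], 72, 100], [[-400, -270, 0], 80, 100]]' --newtons 15

```text
time_s: 1.95
position: [515.7, 142.6, 405.0]
eef_rot: [[0.28, 0.96, 0.001], [0.96, -0.28, 0.001], [0.001, 0.0, -1.0]]
ft_force: [-0.1, 0.5, 0.3]
gripper_width: 88.2
grasp_force: 0.0
```

Call:
apply_moves --targets '[[[-28, 30, 8], 3, 100], [[-56, 60, 16], 6, 100], [[-84, 90, 24], 9, 100], [[-112, 120, 32], 9, 100], [[-140, 150, 40], 9, 100], [[-154, 165, 40], 9, 100], [[-154, 165, 40], 9, 100], [[-154, 165, 40], 9, 100], [[-154, 165, 40], 9, 100], [[-154, 165, 40], 9, 100]]'

```text
time_s: 2.95
position: [631.0, -47.1, 364.9]
eef_rot: [[0.419, 0.908, -0.0], [0.908, -0.419, 0.001], [0.001, -0.001, -1.0]]
ft_force: [0.8, -0.3, -0.6]
gripper_width: 88.3
grasp_force: 0.0
```

Run:
```python
from h import *
o=env.observe(); print(o['time_s'],np.round(o['position'],1),np.round(o['eef_rot'],3).tolist())
snap('wrist','w1.png')
marks('wrist',['keeper_seat','lever_pivot','lever_tip','loop_bar','tub'])
env.get_image('scene');marks('scene',['keeper_seat','lever_pivot','tub'])
env.get_image('side');marks('side',['keeper_seat','lever_pivot','tub'])
```

```text
2.95 [631.  -47.1 364.9] [[0.419, 0.908, -0.0], [0.908, -0.419, 0.001], [0.001, -0.001, -1.0]]
wrist keeper_seat [([607.4, -101.0, 135.6], 0.82)]
wrist lever_pivot [([608.8, -92.6, 102.6], 0.82)]
wrist lever_tip [([632.7, -42.1, 127.2], 0.7)]
wrist loop_bar [([628.9, -51.9, 127.1], 0.76), ([605.9, -102.2, 134.2], 0.57)]
wrist tub []
scene keeper_seat [([605.9, -100.0, 130.0], 0.76)]
scene lever_pivot [([608.7, -99.6, 98.4], 0.94)]
scene tub [([629.9, -52.1, 126.1], 0.23)]
side keeper_seat [([605.2, -103.3, 132.3], 0.72)]
side lever_pivot [([609.4, -98.0, 104.0], 0.86)]
side tub [([563.5, -202.1, -2.0], 0.69)]
```

View pics/w1.png

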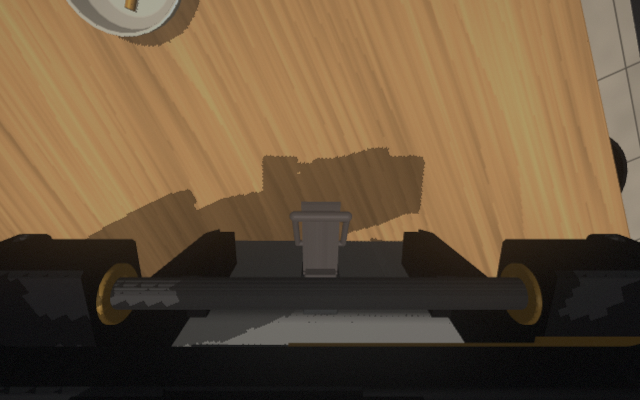

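The bar shows at about (321,215), level in the picture, so the yaw is right. Its ray at z=127 gives (629.6,-51.5), matching the network's mark. The pivot lies at 166.5 along the outward axis. Next I descend and grip over the bar's ends.

Call:
apply_moves --targets '[[[-2, 0.5, 30], 0, 100], [[-4, 0.5, 60], 0, 100], [[-4.5, 0.5, 80], 0, 100], [[-4.5, 0.5, 90], 0, 100], [[-4.5, 0.5, 91], 0, 100], [[-4.5, 0.5, 91], 0, 45], [[-4.5, 0.5, 91], 0, 45], [[-4.5, 0.5, 91], 0, 45], [[-4.5, 0.5, 91], 0, 45], [[-4.5, 0.5, 91], 0, 45]]' --newtons 15

```text
time_s: 4.65
position: [630.0, -53.4, 274.2]
eef_rot: [[0.422, 0.907, 0.001], [0.907, -0.422, 0.0], [0.0, 0.001, -1.0]]
ft_force: [-0.1, -0.2, -1.0]
gripper_width: 50.1
grasp_force: 0.0
```

Run:
```python
from h import *
o=env.observe(); print(o['time_s'],np.round(o['position'],1),o['gripper_width'],o['grasp_force'],np.round(o['ft_force'],1))
snap('wrist','w2.png')
marks('wrist',['keeper_seat','lever_pivot','lever_tip','loop_bar'])
```

```text
4.65 [630.  -53.4 274.2] 50.05456450598105 0.0 [-0.1 -0.2 -1. ]
wrist keeper_seat []
wrist lever_pivot [([608.8, -96.9, 99.7], 0.57)]
wrist lever_tip [([631.8, -41.8, 126.7], 0.9)]
wrist loop_bar [([630.9, -54.0, 129.7], 0.73), ([608.7, -93.3, 100.5], 0.32)]
```

View pics/w2.png

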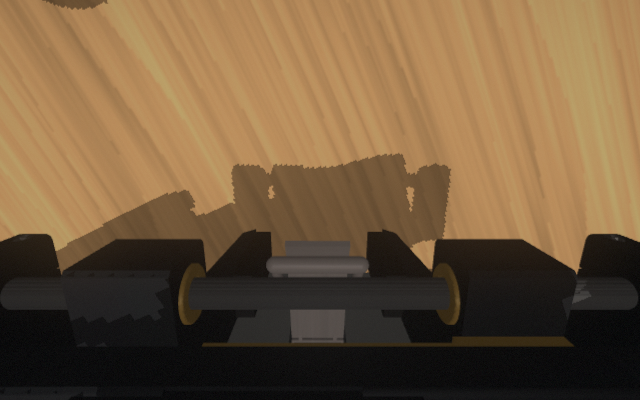

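The bar sits centred between the pads (row 265, columns 268–369). The fingers are still closing at 50 mm. I'll finish the grip and swing the bar up along the loop's arc.

Call:
apply_moves --targets '[[[0, 0, 0], 0, 40], [[0, 0, 0], 0, 40], [[0, 0, 0], 0, 40], [[-3, 0, -4], 0, 40], [[-7, 0, -7.5], 0, 40], [[-14, 0, -12], 0, 40], [[-24, 0, -16], 0, 40], [[-34, 0, -18], 0, 40], [[-39, 0, -18], 0, 40], [[-39, 0, -18], 0, 40]]' --newtons 15

```text
time_s: 5.9
position: [612.7, -90.0, 291.7]
eef_rot: [[0.423, 0.906, -0.001], [0.906, -0.423, -0.0], [-0.001, -0.001, -1.0]]
ft_force: [-1.8, 2.6, -0.4]
gripper_width: 45.4
grasp_force: 15.2
```

Run:
```python
from h import *
o=env.observe(); print(o['time_s'],np.round(o['position'],1),o['gripper_width'],o['grasp_force'],np.round(o['ft_force'],1))
w=snap('wrist','w3.png')
marks('wrist',['keeper_seat','lever_pivot','lever_tip','loop_bar'])
s=env.get_image('scene')
marks('scene',['keeper_seat','lever_pivot','lever_tip','loop_bar'])
d=env.get_image('side')
marks('side',['keeper_seat','lever_pivot','lever_tip','loop_bar'])
c=env.calibration('scene');p=c['camera_from_world']@[606,-102,132,1]
f=200/np.tan(np.radians(c['vertical_fov']/2));u,v=int(f*p[0]/p[2]+c['cx']),int(f*p[1]/p[2]+c['cy'])
cr=cv2.resize(s[v-30:v+30,u-40:u+40],(533,400),interpolation=cv2.INTER_CUBIC)
cv2.imwrite('pics/c3.png',cv2.resize(np.hstack([w,cr]),None,fx=.68,fy=.68)[:,:,::-1])
```

```text
5.9 [612.7 -90.  291.7] 45.39649505694937 15.187458023428917 [-1.8  2.6 -0.4]
wrist keeper_seat [([607.5, -98.6, 132.6], 0.63)]
wrist lever_pivot [([608.7, -95.9, 104.5], 0.67)]
wrist lever_tip [([631.3, -42.6, 131.5], 0.73)]
wrist loop_bar [([611.0, -86.7, 145.8], 0.89)]
scene keeper_seat [([367.1, 392.7, 5.3], 0.55), ([559.8, -198.2, -1.4], 0.35)]
scene lever_pivot [([608.6, -99.2, 98.8], 0.96)]
scene lever_tip [([630.4, -45.0, 130.7], 0.71)]
scene loop_bar [([614.6, -87.7, 144.2], 0.53)]
side keeper_seat [([609.2, -103.4, 132.8], 0.66), ([551.8, 212.4, 1.1], 0.5)]
side lever_pivot [([609.7, -97.6, 102.8], 0.97)]
side lever_tip [([635.0, -42.7, 131.5], 0.78)]
side loop_bar [([614.4, -87.7, 145.6], 0.56)]
```

View pics/c3.png

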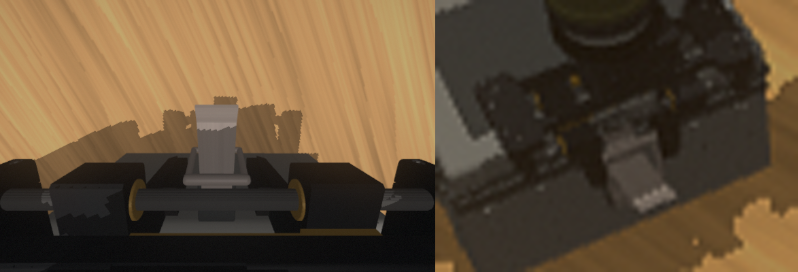

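The bar is held (wrist view at about (217,181)) with the lever still out. It is 9 mm out from the pivot and 45 mm up. Next I carry it over the lip and ease it down behind.

Call:
apply_moves --targets '[[[-4, 0, 0], 0, 40], [[-8, 0, 0], 0, 40], [[-12, 0, 0], 0, 40], [[-15.5, 0, 0], 0, 40], [[-15.5, 0, 0], 0, 40], [[-15.5, 0, 2], 0, 40], [[-15.5, 0, 4], 0, 40], [[-15.5, 0, 6], 0, 40], [[-15.5, 0, 8], 0, 40], [[-15.5, 0, 8], 0, 40]]'

```text
time_s: 7.65
position: [606.4, -103.7, 284.0]
eef_rot: [[0.422, 0.906, -0.001], [0.906, -0.422, -0.001], [-0.001, -0.001, -1.0]]
ft_force: [-4.9, 1.6, 1.9]
gripper_width: 45.4
grasp_force: 14.9
```

Call:
apply_moves --targets '[[[0, 0, 1], 0, 40], [[0, 0, 2], 0, 40], [[0, 0, 3], 0, 40], [[0, 0, 4], 0, 40], [[0, 0, 4], 0, 40], [[1, 0, 4], 0, 40], [[2, 0, 4], 0, 40], [[3, 0, 4], 0, 40], [[4, 0, 4], 0, 40], [[4, 0, 4], 0, 40]]'

```text
time_s: 8.65
position: [607.7, -101.0, 280.2]
eef_rot: [[0.423, 0.906, -0.002], [0.906, -0.423, -0.003], [-0.003, -0.001, -1.0]]
ft_force: [-6.4, -0.1, 3.2]
gripper_width: 44.8
grasp_force: 14.7
```

Run:
```python
from h import *
w=snap('wrist','w4.png')
marks('wrist',['keeper_seat','lever_tip','loop_bar'])
s=env.get_image('scene')
marks('scene',['lever_tip','loop_bar'])
d=env.get_image('side')
marks('side',['lever_tip','loop_bar'])
```

```text
wrist keeper_seat [([608.3, -99.4, 132.4], 0.61)]
wrist lever_tip [([635.6, -38.7, 92.8], 0.91), ([607.9, -103.2, 133.4], 0.35)]
wrist loop_bar [([604.2, -102.6, 130.0], 0.91)]
scene lever_tip [([635.7, -38.1, 95.4], 0.64)]
scene loop_bar [([606.0, -99.3, 131.4], 0.45)]
side lever_tip [([636.5, -39.2, 94.0], 0.52)]
side loop_bar []
```

Bar at z≈133 at the seat (below the lip's crest). It resists the outward pull and the lever has dropped to ~1.25, which matches the hooked geometry. I'll release, rise and look.

Call:
apply_moves --targets '[[[3, 0, 4], 0, 85], [[3, 0, 4], 0, 85], [[3, 0, 4], 0, 85], [[3, 0, 4], 0, 85], [[3, 0, 4], 0, 85], [[3, 0, -6], 0, 85], [[3, 0, -30], 0, 85], [[13, 0, -50], 0, 85], [[40, 0, -60], 0, 40], [[70, 0, -60], 0, 0]]'

```text
time_s: 10.15
position: [639.0, -36.5, 342.8]
eef_rot: [[0.424, 0.906, 0.005], [0.906, -0.424, -0.001], [0.001, 0.005, -1.0]]
ft_force: [-0.4, -0.1, 0.1]
gripper_width: 61.2
grasp_force: 0.0
```

Run:
```python
from h import *
o=env.observe(); print(o['time_s'],np.round(o['position'],1),o['gripper_width'],np.round(o['ft_force'],1))
w=env.get_image('wrist')
marks('wrist',['keeper_seat','lever_pivot','lever_tip','loop_bar'])
s=env.get_image('scene')
marks('scene',['keeper_seat','lever_pivot','lever_tip','loop_bar'])
d=env.get_image('side')
marks('side',['lever_tip','loop_bar'])
c=env.calibration('scene');p=c['camera_from_world']@[606,-102,132,1]
f=200/np.tan(np.radians(c['vertical_fov']/2));u,v=int(f*p[0]/p[2]+c['cx']),int(f*p[1]/p[2]+c['cy'])
cr=cv2.resize(s[v-30:v+30,u-40:u+40],(533,400),interpolation=cv2.INTER_CUBIC)
cv2.imwrite('pics/c5.png',cv2.resize(np.hstack([w,cr]),None,fx=.68,fy=.68)[:,:,::-1])
```

```text
10.15 [639.  -36.5 342.8] 61.2219356712607 [-0.4 -0.1  0.1]
wrist keeper_seat []
wrist lever_pivot [([609.2, -96.2, 102.6], 0.84), ([608.3, -99.4, 133.3], 0.36)]
wrist lever_tip [([633.9, -33.9, 92.7], 0.66)]
wrist loop_bar [([605.9, -102.1, 131.7], 0.8)]
scene keeper_seat [([602.9, -103.0, 126.9], 0.72)]
scene lever_pivot [([607.6, -100.7, 98.6], 0.91)]
scene lever_tip [([634.9, -37.4, 94.1], 0.48)]
scene loop_bar [([609.2, -99.8, 132.5], 0.58)]
side lever_tip [([611.5, -92.7, 101.9], 0.65), ([637.3, -35.6, 94.0], 0.41)]
side loop_bar [([609.2, -103.1, 134.4], 0.5)]
```

View pics/c5.png

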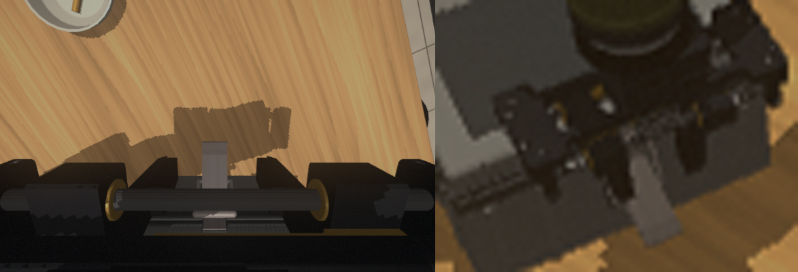

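The bar stays at the keeper seat (wrist (215,214), marks at z≈132) and the lever hangs at ~1.25. Next I close the fingers and come down over the lever.

Call:
apply_moves --targets '[[[-3, -1, 15], 0, 0], [[-8, -2, 30], 0, 0], [[-13, -2, 45], 0, 0], [[-13, -2, 50], 0, 0], [[-13, -2, 50], 0, 0], [[-13, -2, 50], 0, 0], [[-13, -2, 50], 0, 0], [[-13, -2, 55], 0, 0], [[-13, -2, 62], 0, 0], [[-13, -2, 70], 0, 0]]'

```text
time_s: 11.8
position: [630.8, -46.6, 269.3]
eef_rot: [[0.422, 0.907, 0.0], [0.907, -0.422, 0.0], [0.0, 0.0, -1.0]]
ft_force: [0.2, 0.2, -0.9]
gripper_width: 0.4
grasp_force: 0.0
```

Call:
apply_moves --targets '[[[-1, 0, 8], 0, 0], [[-1, 0, 11.5], 0, 0], [[-2, 0, 15], 0, 0], [[-2.5, 0, 18.5], 0, 0], [[-4, 0, 22], 0, 0], [[-5.5, 0, 25], 0, 0], [[-7.5, 0, 26], 0, 0], [[-10, 0, 27], 0, 0], [[-12.5, 0, 27], 0, 0], [[-15, 0, 27], 0, 0]]'

```text
time_s: 12.8
position: [624.9, -59.3, 242.7]
eef_rot: [[0.421, 0.907, 0.001], [0.907, -0.421, 0.002], [0.002, 0.0, -1.0]]
ft_force: [3.2, 4.8, -0.3]
gripper_width: 0.6
grasp_force: 1.9
```

Run:
```python
from h import *
w=env.get_image('wrist')
marks('wrist',['lever_tip','loop_bar'])
s=env.get_image('scene')
marks('scene',['keeper_seat','lever_tip','loop_bar'])
d=env.get_image('side')
marks('side',['lever_tip','loop_bar'])
```

```text
wrist lever_tip [([629.6, -49.5, 63.6], 0.79)]
wrist loop_bar []
scene keeper_seat [([604.3, -102.5, 126.2], 0.55)]
scene lever_tip [([629.3, -52.9, 61.4], 0.59), ([365.2, 390.5, 3.0], 0.48)]
scene loop_bar [([551.0, 215.3, 2.0], 0.41)]
side lever_tip [([626.9, -49.3, 60.7], 0.45)]
side loop_bar [([623.8, 430.4, 1.7], 0.55), ([610.0, -99.6, 130.8], 0.42)]
```

Force builds at 5.7 N with the lever at ~0.7, so the loop is pulling on the keeper. I'll sweep inward.

Call:
apply_moves --targets '[[[-2.5, 0, 0], 0, 0], [[-5, 0, 0], 0, 0], [[-7.5, 0, 0], 0, 0], [[-10, 0, 0], 0, 0], [[-12, 0, 0], 0, 0], [[-14, 0, 0], 0, 0], [[-16, 0, 0], 0, 0], [[-18, 0, 0], 0, 0], [[-19.5, 0, 0], 0, 0], [[-19.5, 0, 0], 0, 0]]'

```text
time_s: 14.3
position: [616.2, -78.3, 242.8]
eef_rot: [[0.422, 0.907, -0.0], [0.907, -0.422, -0.0], [-0.0, 0.0, -1.0]]
ft_force: [1.0, 2.0, -0.2]
gripper_width: 0.5
grasp_force: 0.7
```

Run:
```python
from h import *
w=env.get_image('wrist')
marks('wrist',['lever_tip','loop_bar'])
s=env.get_image('scene')
marks('scene',['keeper_seat','lever_tip','loop_bar'])
d=env.get_image('side')
marks('side',['lever_tip','loop_bar'])
```

```text
wrist lever_tip [([614.3, -82.5, 39.6], 0.57)]
wrist loop_bar []
scene keeper_seat [([605.8, -99.9, 127.0], 0.79)]
scene lever_tip [([615.4, -84.3, 39.4], 0.52)]
scene loop_bar []
side lever_tip []
side loop_bar [([608.3, -103.2, 128.6], 0.59)]
```

Call:
apply_moves --targets '[[[-1, 0, 0], 0, 0], [[-2, 0, 0], 0, 0], [[-3, 0, 0], 0, 0], [[-3.5, 0, 0], 0, 0], [[-3.5, 0, 0], 0, 0], [[0, 0, 0], 0, 0], [[10, 0, 0], 0, 0], [[40, 0, 0], 0, 0], [[75, 0, -20], 0, 0], [[100, 0, -60], 0, 0]]'

```text
time_s: 15.8
position: [657.7, 15.4, 300.0]
eef_rot: [[0.42, 0.907, -0.007], [0.907, -0.42, 0.0], [-0.003, -0.007, -1.0]]
ft_force: [0.7, 0.4, -0.6]
gripper_width: 1.1
grasp_force: 0.0
```

Run:
```python
from h import *
o=env.observe(); print(o['time_s'],np.round(o['position'],1),np.round(o['ft_force'],1))
w=env.get_image('wrist')
marks('wrist',['keeper_seat','lever_pivot','lever_tip','loop_bar'])
s=env.get_image('scene')
marks('scene',['keeper_seat','lever_tip','loop_bar','key_dish'])
d=env.get_image('side')
marks('side',['lever_tip','loop_bar'])
c=env.calibration('scene');p=c['camera_from_world']@[606,-102,110,1]
f=200/np.tan(np.radians(c['vertical_fov']/2));u,v=int(f*p[0]/p[2]+c['cx']),int(f*p[1]/p[2]+c['cy'])
cr=cv2.resize(s[v-30:v+30,u-40:u+40],(533,400),interpolation=cv2.INTER_CUBIC)
cv2.imwrite('pics/c6.png',cv2.resize(np.hstack([w,cr]),None,fx=.68,fy=.68)[:,:,::-1])
```

```text
15.8 [657.7  15.4 300. ] [ 0.7  0.4 -0.6]
wrist keeper_seat []
wrist lever_pivot []
wrist lever_tip [([614.9, -80.4, 37.8], 0.71)]
wrist loop_bar []
scene keeper_seat [([605.3, -101.3, 125.1], 0.73)]
scene lever_tip [([615.9, -82.4, 36.7], 0.51)]
scene loop_bar []
scene key_dish [([552.9, 210.7, 0.8], 0.76)]
side lever_tip []
side loop_bar [([610.4, -100.8, 128.2], 0.35)]
```

View pics/c6.png

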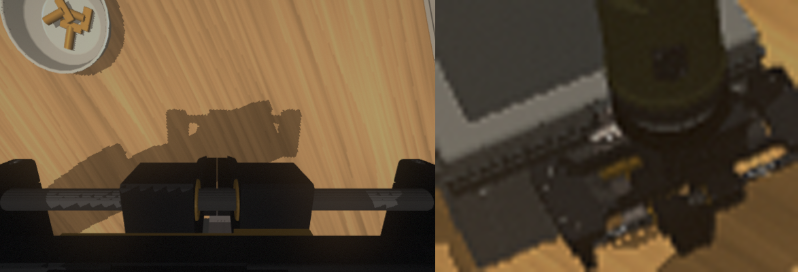

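The gripper hides the latch here, though the marks put the tip at z≈37, as when shut. I'll back away for a clear look.

Call:
apply_moves --targets '[[[0, -10, -30], 0, 0], [[0, -30, -60], 0, 0], [[10, -60, -90], 0, 0], [[20, -100, -100], 0, 0], [[30, -140, -100], 0, 0], [[30, -180, -100], 0, 0], [[30, -200, -100], 0, 0], [[30, -200, -100], 0, 0], [[30, -200, -100], 0, 0], [[30, -200, -100], 0, 0]]'

```text
time_s: 17.45
position: [491.0, 123.4, 402.9]
eef_rot: [[0.423, 0.906, 0.002], [0.906, -0.423, -0.0], [0.001, 0.002, -1.0]]
ft_force: [0.3, -0.2, 0.5]
gripper_width: 0.4
grasp_force: 0.0
```

Run:
```python
from h import *
s=env.get_image('scene')
marks('scene',['keeper_seat','lever_pivot','lever_tip','loop_bar','torch','key_dish','pliers','gauge','valve_head','inhibitor'])
d=env.get_image('side')
marks('side',['lever_tip','loop_bar'])
def crop(n,im):
    c=env.calibration(n);p=c['camera_from_world']@[606,-102,100,1]
    f=200/np.tan(np.radians(c['vertical_fov']/2));u,v=int(f*p[0]/p[2]+c['cx']),int(f*p[1]/p[2]+c['cy'])
    return cv2.resize(im[v-30:v+30,u-30:u+30],(400,400),interpolation=cv2.INTER_CUBIC)
cv2.imwrite('pics/c7.png',np.hstack([crop('scene',s),crop('side',d)])[:,:,::-1])
```

```text
scene keeper_seat [([604.5, -99.2, 128.0], 0.84)]
scene lever_pivot [([604.2, -98.6, 127.2], 0.7), ([607.2, -99.3, 98.2], 0.6)]
scene lever_tip [([614.3, -83.9, 37.2], 0.69), ([404.0, 554.4, 1.2], 0.45)]
scene loop_bar [([606.0, -100.3, 129.9], 0.55)]
scene torch [([511.9, -438.1, 0.8], 0.59), ([367.8, 388.5, 1.7], 0.48)]
scene key_dish []
scene pliers [([466.5, 418.3, -0.3], 0.78), ([559.6, -199.3, -2.8], 0.5)]
scene gauge [([623.5, 433.5, -0.8], 0.72)]
scene valve_head [([368.6, 393.1, 0.9], 0.63)]
scene inhibitor [([403.0, 554.1, -3.0], 0.73), ([606.2, -102.0, 123.6], 0.55)]
side lever_tip [([608.4, -105.3, 131.9], 0.48), ([550.4, 207.9, 0.5], 0.38)]
side loop_bar [([611.7, -102.4, 131.4], 0.4)]
```

View pics/c7.png

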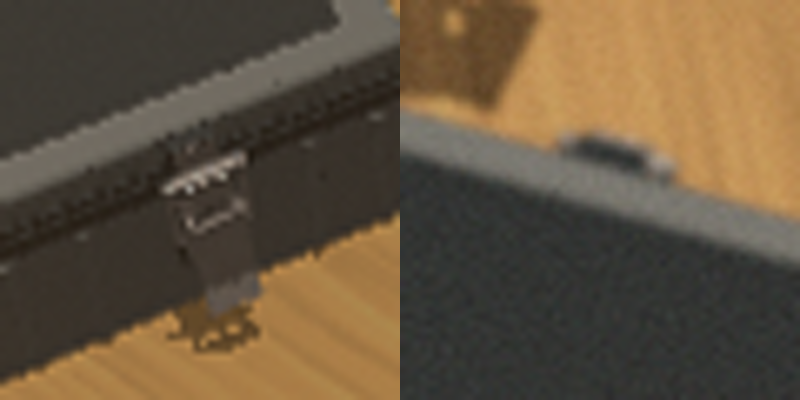

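The latch is clear of the gripper: the lever lies flat (tip ≈(232,295) in the left crop) and the loop's crossbar sits at the keeper (≈(205,175)). The bystanders haven't moved, so I'm handing in.

```bash
python3 -c "
from rig import env
print(env.hand_in())"
```

```text
the job is handed in; nothing more can be done
None
```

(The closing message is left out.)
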